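# Zero the battery tester and hold a drone battery pressed home behind its lip

## Task

Take the drone battery that lies on the charger case and get it checked in the bench tester. First, with the bay still empty, turn the knob on top of the tester until its pointer stands on the zero mark (the long tick that faces the bay); then lay the battery flat in the bay and slide its contact end (the plain end, away from the white button) in under the lip, against the spring contact, until it is fully home on the stop wall. Finish while still holding the battery pressed home (the spring pushes it out again if you let go), with the pointer still at zero and the flux jar and the solder spool left where they stand.

Things in the scene. Friction and masses are not known exactly. Their poses are not given: they have to be found in the camera images.
- tester: Battery tester fixed to the bench: grey housing 76 x 92 mm, 82 mm high in all, with an aluminium bay before it on a dark base. Origin at bench height under the middle of the stop wall (housing face at the bay); x points from bay into housing (push direction, within 0.25 rad of straight ahead), z up. Bay bed: x -118 to 0 mm, 88 mm wide, top 38 mm above the bench, open at its sides except under the lip.
- lip (a point): Middle of the lip's front edge, on its underside: 25 mm before the stop wall, 78 mm above the bench. The lip is a 4 mm aluminium plate (top at 82 mm) reaching from here to the wall, on two cheeks 47 mm apart inside, 65 mm outside. Flared mouth plates reach 11 mm farther out before the cheeks and spread to about 58 mm inside. Axes as the tester's.
- dial (a point): Centre of the dial on the housing's top, 38 mm behind the stop wall, 84 mm above the bench: white disc of radius 35 mm with black ticks every 15 degrees; the long thick tick on the bay's side (the tester's -x) is zero.
- home (a point): Where the middle of the battery's contact end (point battery_nose) is when fully home: on the stop wall face, 56 mm above the bench. Axes as the tester's.
- zero_knob (a joint): Angle of the pointer knob about its vertical axis, rad: 0 = pointer on the zero mark (pointing along the tester's -x); positive = turned counter-clockwise seen from above. Starts 0.5 to 1.25 rad counter-clockwise of zero; range -1.6 to 1.6. Stays where it is left (friction about 0.05 N m).
- knob_grip (a point): On the knob's axis, mid-height of its black grip bar, which is 36 mm long (x), 12 mm wide (y, grasp across this) and 24 mm tall (12 mm below to 12 mm above this point), on a skirt of radius 17 mm, 3 mm thick. The pointer (thin black needle at dial level to 27 mm from the axis, and a white line on the bar's top) is on the -x half.
- contact (a joint): Travel of the black spring contact (26 mm wide, 14 mm high) in the stop wall under the lip, m: 0 = out, standing 9 mm proud of the wall; 0.009 = pushed flush, the battery on the wall. It pushes back with 4 N at the start and 10 N when flush.
- battery_mid (a point): Centre of the loose drone battery, half-way up: dark grey block about 42 (x, grasp across this) x 98 (y) x 36 mm (z), 0.19 to 0.38 kg, lying flat on a fixed grey charger case 126 x 84 mm, 50 mm high. Its y points toward the contact end, which at the start faces away from the robot within about 0.45 rad; z up.
- battery_nose (a point): Middle of the battery's contact end face (the plain end beside the paper label, opposite the end with the white button on top), 49 mm from battery_mid along the battery's y, half-way up.
- flux_jar: Closed flux jar, 49 mm across and 32 mm high, origin under its centre. Bystander: leave it.
- solder_spool: Solder spool with black flanges, 54 mm across and 30 mm high, standing on the bench, origin under its centre. Bystander: leave it.

How it is judged:
On the way, in this order (a step that is already met when the one before it is completed fails the run):
1. the pointer is brought to the zero mark while the battery is still outside the bay's lip (value of joint zero_knob between -0.14 and 0.14 rad and distance between battery_nose and home above 0.06 m), for 0.2 s.
2. the battery lies flat in the bay with its contact end under the lip, on the spring contact (y of battery_nose in the frame of tester between -0.005 and 0.005 m and z of battery_nose in the frame of tester between 0.051 and 0.062 m and angle between the y axis of battery and the x axis of tester, either way round below 0.1 rad and angle between battery's own z axis and vertical below 0.1 rad and x of battery_nose in the frame of tester above -0.012 m), for 0.1 s.
At the end, for the whole second after the job is handed in: Fingers still pressing the battery (over 1 N); it lies flat and straight in the bay (0.1 rad, 5 mm sideways), contact end within 2 mm of the stop wall, at rest, the spring contact pressed in over 7 mm with over 4 N on it; the pointer is within 0.14 rad (8 degrees) of zero (y of battery_nose in the frame of tester between -0.005 and 0.005 m and z of battery_nose in the frame of tester between 0.051 and 0.062 m and angle between the y axis of battery and the x axis of tester, either way round below 0.1 rad and angle between battery's own z axis and vertical below 0.1 rad and value of joint zero_knob between -0.14 and 0.14 rad and x of battery_nose in the frame of tester above -0.002 m and value of joint contact above 0.007 m and contact force between the fingers and battery above 1 N and contact force between battery and contact above 4 N and linear speed of battery below 0.02 m/s); the arm keeps its last pose, push and grip.
It fails at once if the flux jar or the solder spool is moved by more than 20 mm (distance of any of flux_jar, solder_spool from where it was at the start of the episode above 0.02 m).
It also fails if it takes over 61 s, if anything falls off the work surface, if the arm or the gripper's body presses on something with over 40 N, if the wrist force passes 120 N, or if a joint passes its speed limit or range.

## Robot

A 6-joint arm with a two-finger parallel gripper is mounted at the origin on a cart in front of the work surface, level with it; the furniture and walls round the work are solid. World frame = base frame: x ahead of the robot, y to its left, z up, the work surface at z = 0. Lengths are in m, angles in rad, forces in N, time in s.
With the tool pointing down it reaches from about 0.35 to 0.875 m from the base axis. Payload 15.5 kg.
Tool frame: the origin (TCP) lies midway between the tips of the shut fingers; the grasp point (between the pads) lies 19 mm behind it (grasp_offset is the distance from the TCP to the grasp point, in m); z points along the fingers, y is the line along which they close (so a half turn about z gives the same grasp; the last joint's range is limited). The gripper opens to 85 mm and grips with 20 to 120 N. Pads are 22 mm wide; open, the fingers measure 114 mm over their backs; the gripper's body (76 mm by 85 mm) begins 54 mm behind the grasp point. The pads swing forward as they close: fully open they stand 13 mm farther back than shut.
Start: joints at [1.095, 0.494, 1.345, -0, 1.302, -0.096], TCP at [0.232, 0.58, 0.231] pointing down, gripper open.
Joint ranges: [-2.91, 2.91], [-0.82, 2.16], [0.22, 2.67], [-1.22, 4.37], [0.12, 2.79], [-3.08, 3.08]. Speed limits (rad/s): [1.89, 1.89, 2.57, 3.01, 3.01, 3.01].

## Interface

Orientations are given as a unit quaternion [x, y, z, w].
In Python, from cell import * gives the robot as it stands.
- The arm moves only by the tool step_arm, never from a script. Its argument "motion" is a list of rows, each an object with "travel": the shift along the tool's x, y, z in mm, a list of three; "turn": the turn, a rotation vector about the tool's x, y, z in rad, a list of three; "jaw": the opening, from -1 (shut) to 1 (fully open), so that 0 is half open. In form: [{"travel": [tx, ty, tz], "turn": [rx, ry, rz], "jaw": jaw}, ...]. A call has exactly 8 rows; each row is the pose to reach, as a shift and turn from the pose commanded when the call began, along the tool's axes at that moment; what a row does not reach only later rows make up. A row lasts 1/8 s, in which the tool goes at most 62.5 mm and 10.7 degrees, less where a joint would pass 70% of its speed; a pose out of reach is approached as far as the arm can. A call with a gripper value outside its range is refused whole. The fingers move at their own pace and stop on an object; the grip force is fixed at half the most. Time passes only in rows, so rows that repeat a pose let the fingers close, or fill a call up. It gives the time, the measured TCP pose, the force and the opening at its end, in the units of the state.
- sense(): the state, without advancing time (a new reading comes with each control period).
- capture(name): name is "scene" or "top"; returns the picture (400x640x3 uint8, blue, green, red); there is no depth.
- camera_model(name): a dict with "fov_y" (degrees; the focal length in pixels is half the picture's height over the tangent of half this angle, whatever the lens; pixels are square), "cx", "cy" (the principal point, pixels), "dist_coeffs" ([k1, k2, p1, p2, k3] as OpenCV has them; the pictures are not rectified), "world_to_cam" (4x4, takes a point from world to camera coordinates). Camera axes: x right, y up, looking along -z (the intrinsics and any distortion apply to the point x, -y, -z); pixel columns grow to the right and rows downward; lengths in m; the calibration is good to about 2 mm. A picture is of the moment at which its call begins. camera_model takes no time and is no camera call.
- finish_job(): hands the job in, once; it reports no verdict.
Trained networks look in the newest picture that a camera, given by its name, has taken for a name from the list of things; names that differ only in an ending like _2 or _b are one class to them, and where a whole thing is asked for, a point or a joint stands for the part that bears it (a point fixed in the world has none). Each returns a list of dicts, best first, with "p" (0 to 1); they miss things now and then, are a little off and sometimes report something else, mostly with a low value. They report only what shows in the picture. A call takes as long as a camera call.
- trace(camera, query): "region" (400x640 bool, what is visible of it) and "at" ([column, row] in pixels, amid what is visible of it).
The state is a dict: "t": time; "joints": joint angles; "qvel": joint speeds; "joint_efforts": joint torques, N m; "tool_pos": TCP position; "ee_rot": TCP orientation; "force": force on the tool from outside, world axes, zero at the start; "torque": the same for the moment, N m; "finger_gap": finger opening in m.
Only numpy, scipy, OpenCV 4.12 (cv2) and the standard library are available. Lean on these libraries where they do the work, as an engineer would, in place of code of your own. Each camera call takes 0.05 s, during which the arm holds its last target. There are 200 camera calls.

## Working session

There is one attempt and no reset: what is moved stays moved. The work goes in short steps, Python scripts to look and compute and a tool call to move; the robot and the scene stay as the last step left them, time stands still between calls to the robot, and variables do not carry over. Pictures are saved under pics/ and viewed, on a budget of 10 in all, crops included, one or two more only if the job needs it, and the job is handed in when it is done.

Besides the shell and the picture viewer there is one more tool, called after "Call:" as a command line: name --argument value ..., lists and objects as JSON in quotes. step_arm: Moves the arm, as the interface text tells. Its arguments: {"type":"object","properties":{"motion":{"type":"array"}},"required":["motion"]}

```bash
mkdir -p pics; ls; python3 - <<'E'
from cell import *
import cv2,numpy as np
s=sense();print(s)
for n in("scene","top"):
    im=capture(n);cv2.imwrite(f"pics/{n}0.png",im)
    m=camera_model(n);print(n,m)
    for q in["tester","dial","zero_knob","battery_mid","flux_jar","solder_spool","contact","lip"]:
        try:
            r=trace(n,q);print(q,[(round(d["p"],2),d["at"],int(d["region"].sum())) for d in r[:2]])
        except Exception as e:print(q,e)
E
```

```text
pics
{'t': 0.0, 'joints': array([ 1.09448985e+00,  4.94187343e-01,  1.34613575e+00, -3.58106453e-06,
        1.30249026e+00, -9.54951852e-02]), 'qvel': array([ 1.66837120e-04, -2.35853832e-05, -1.51301035e-03, -1.79557350e-05,
       -2.40580627e-04, -4.10416614e-04]), 'joint_efforts': array([ 1.66590871e-03, -8.82177043e+01, -3.83868635e+01, -3.68957217e-05,
        1.00615458e-02, -3.44855971e-05]), 'tool_pos': array([0.23212588, 0.57990816, 0.2306961 ]), 'ee_rot': array([ 1.89256721e-01,  9.81927452e-01, -5.86063059e-04, -1.70476375e-04]), 'force': array([-0.19473268, -0.13811833, -0.11755575]), 'torque': array([ 0.04842985,  0.00431309, -0.00175781]), 'finger_gap': 0.0853536039485882}
scene {'fov_y': 51.3536890885347, 'cx': 311.63655943575617, 'cy': 194.5457709056263, 'dist_coeffs': array([-0.02367539,  0.        ,  0.        ,  0.        ,  0.        ]), 'world_to_cam': array([[-0.86068963, -0.5090093 , -0.01108613,  0.41251146],
       [ 0.38809712, -0.6700204 ,  0.63281378, -0.3557739 ],
       [-0.32953603,  0.54035376,  0.77422465, -0.84034085],
       [ 0.        ,  0.     
[... 426 characters left out ...]
01692, 'dist_coeffs': array([-0.10858877,  0.        ,  0.        ,  0.        ,  0.        ]), 'world_to_cam': array([[-0.00426467, -0.99990613, -0.01302115, -0.11695266],
       [ 0.99696925, -0.00526292,  0.07761844, -0.55059184],
       [-0.07767968, -0.01265067,  0.9968981 , -1.24072949],
       [ 0.        ,  0.        ,  0.        ,  1.        ]])}
tester [(0.63, [397.0, 210.4], 2269)]
dial [(0.96, [394.8, 210.3], 2294)]
zero_knob [(0.48, [400.5, 187.9], 111)]
battery_mid [(0.86, [273.2, 214.2], 586)]
flux_jar [(0.53, [213.5, 187.6], 204), (0.38, [273.0, 213.9], 558)]
solder_spool [(0.69, [438.1, 196.0], 309), (0.55, [395.1, 207.9], 2299)]
contact []
lip [(0.69, [397.5, 208.4], 2339)]
```

```bash
python3 - <<'E'
import cv2
a=cv2.imread("pics/top0.png")[130:280,180:480]
cv2.imwrite("pics/topc.png",cv2.resize(a,(800,400),interpolation=cv2.INTER_CUBIC))
a=cv2.imread("pics/scene0.png")[100:310,230:440]
cv2.imwrite("pics/scc.png",cv2.resize(a,(600,600),interpolation=cv2.INTER_CUBIC))
E
```

```text
(no output)
```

View pics/topc.png

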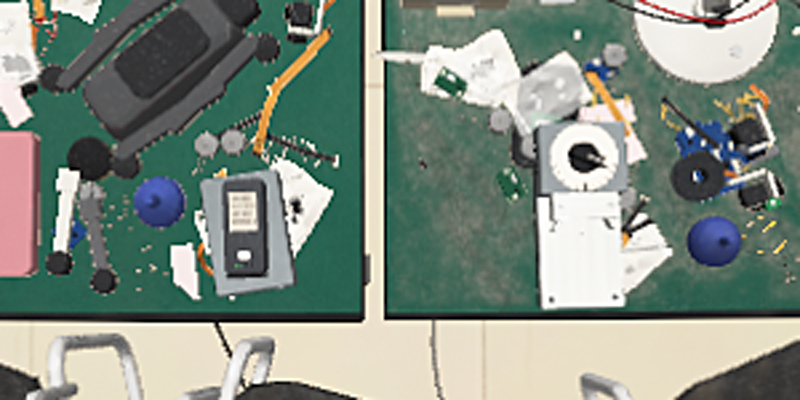

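View pics/scc.png

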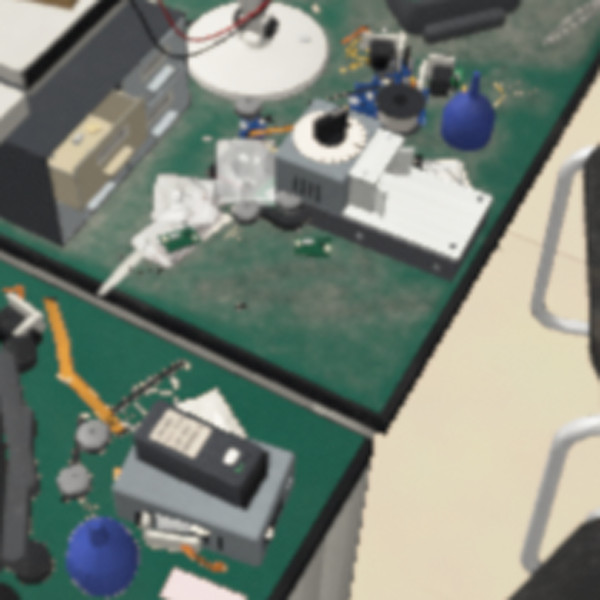

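The top crop shows the battery at about (273,214) px with its button end toward the robot. The tester's dial is at about (398,189) with the pointer to the right (counter-clockwise of zero), and the bay's front corners are near (383,245) and (413,245). The scene crop agrees. Next I measure precisely.

```bash
cat > h.py <<'E'
from cell import *
import cv2,numpy as np
from scipy.spatial.transform import Rotation as R
def K(m):
    f=200/np.tan(np.radians(m["fov_y"]/2));return np.array([[f,0,m["cx"]],[0,f,m["cy"]],[0,0,1.]])
def proj(n,P):
    m=camera_model(n);T=np.diag([1,-1,-1,1.])@m["world_to_cam"]
    return cv2.projectPoints(np.atleast_2d(np.asarray(P,float)),cv2.Rodrigues(T[:3,:3])[0],T[:3,3],K(m),m["dist_coeffs"])[0][:,0]
def back(n,px,z):
    m=camera_model(n);T=np.diag([1,-1,-1,1.])@m["world_to_cam"]
    u=cv2.undistortPoints(np.atleast_2d(np.asarray(px,float))[:,None],K(m),m["dist_coeffs"])[:,0]
    d=np.c_[u,np.ones(len(u))]@T[:3,:3];c=-T[:3,:3].T@T[:3,3]
    return c+d*((z-c[2])/d[:,2])[:,None]
E
cat > m.py <<'E'
from h import *
for n in("top","scene"):
    im=capture(n);g=cv2.cvtColor(im,cv2.COLOR_BGR2GRAY)
    r=trace(n,"battery_mid")[0]["region"]
    c,_=cv2.findContours(r.astype(np.uint8),0,2);c=max(c,key=cv2.contourArea)[:,0]
    w=back(n,c,.086)[:,:2]*1000
    b=cv2.minAreaRect(w.astype(np.float32));print(n,"batt",b)
    # whole dial centre & pointer
    d=trace(n,"dial")[0]["region"]
    print("tester at corners",cv2.minAreaRect((back(n,np.argwhere(d)[:,::-1],.06)[:,:2]*1000).astype(np.float32)))
n="top"
print("dial",back(n,[398.6,188.9],.084),"front",back(n,[[382.9,244.7],[413.2,245.1]],.038))
print("jar",back(n,[213.5,187.6],.03),"spool",back(n,[438,196],.03),"blue",back(n,[[240,206],[447.5,220.5]],.03))
E
python3 m.py
```

```text
top batt ((490.483154296875, 27.4178524017334), (100.19963073730469, 44.564842224121094), 2.2918152809143066)
tester at corners ((505.3599853515625, -319.0674743652344), (93.11546325683594, 193.73194885253906), 89.1871337890625)
scene batt ((485.37774658203125, 39.672935485839844), (110.9444808959961, 56.76333999633789), 2.9670627117156982)
tester at corners ((502.5077819824219, -304.3687744140625), (152.75225830078125, 223.8955078125), 86.61653900146484)
dial [[ 0.56045837 -0.32191524  0.084     ]] front [[ 0.40625134 -0.28203803  0.038     ]
 [ 0.40443258 -0.36822795  0.038     ]]
jar [[0.57214999 0.20529756 0.03      ]] spool [[ 0.54427146 -0.44417048  0.03      ]] blue [[ 0.5183497   0.12676565  0.03      ]
 [ 0.47354547 -0.47020361  0.03      ]]
```

```bash
cat > fit.py <<'E'
from h import *
from scipy.optimize import minimize
G={}
IM={n:capture(n) for n in("top","scene")}
for n,im in IM.items():
    l=cv2.GaussianBlur(im,(0,0),1.0).astype(np.float32)
    g=np.sqrt(sum(cv2.Sobel(l[...,k],5,1,0)**2+cv2.Sobel(l[...,k],5,0,1)**2 for k in range(3)));G[n]=np.minimum(g,np.percentile(g,97))
def seg(a,b,k=40):return np.linspace(a,b,k)
def wire(segs):return np.vstack([seg(np.array(a,float),np.array(b,float)) for a,b in segs])/1000
th=np.linspace(0,2*np.pi,120)[:,None]
T=np.vstack([wire([((-118,-44,38),(-118,44,38)),((-118,44,38),(-40,44,38)),((-118,-44,38),(-40,-44,38)),((0,46,82),(76,46,82)),((76,46,82),(76,-46,82)),((0,-46,82),(76,-46,82)),((-25,-32,82),(-25,32,82))]),
 np.hstack([.038+.035*np.cos(th),.035*np.sin(th),.084+0*th])])
B=wire([((-49,-21,86),(49,-21,86)),((49,-21,86),(49,21,86)),((49,21,86),(-49,21,86)),((-49,21,86),(-49,-21,86))])
def place(M,p):return M@R.from_euler("z",p[2]).as_matrix().T+[p[0],p[1],0]
def samp(n,P):
    u=proj(n,P).astype(np.float32);return cv2.remap(G[n],u[None,:,0],u[None,:,1],1).mean()
def fit(M,p0,cams):
    f=lambda q:-sum(samp(n,place(M,np.array(q)*[.001,.001,.01])) for n in cams)
    best=min((minimize(f,np.array(p0)*[1000,1000,100]+d,method="Nelder-Mead",options=dict(initial_simplex=None)) for d in np.random.default_rng(0).normal(0,3,(12,3))),key=lambda r:r.fun)
    return best.x*[.001,.001,.01],best.fun
if __name__=="__main__":
    for nm,M,p0 in(("tester",T,(.523,-.323,0)),("batt",B,(.4905,.0275,.04))):
        for c in(["top"],["scene"],["top","scene"]):print(nm,c,*fit(M,p0,c))
    pt=fit(T,(.523,-.323,0),["top","scene"])[0]; np.save("pt.npy",pt)
    # knob
    box=lambda x0,x1,y,z0,z1:np.array([(x,s*y,z) for x in(x0,x1) for s in(1,-1) for z in(z0,z1)])/1000
    for n,im in IM.items():
        d=fit(T,pt,[n])[0]
        rim=proj(n,place(np.hstack([.038+.031*np.cos(th),.031*np.sin(th),.084+0*th]),d))
        S=8;m0=np.zeros((400*S,640*S),np.uint8)
        disc=cv2.fillPoly(m0.copy(),[np.int32(rim*S+S/2)],1)
        dsc=cv2.resize(disc,(640,400),interpolation=cv2.INTER_AREA if 0 else 3)
        gray=cv2.cvtColor(im,cv2.COLOR_BGR2GRAY).astype(float)
        x0,y0=np.int32(rim.min(0))-6;x1,y1=np.int32(rim.max(0))+8
        res=[]
        for a in np.arange(-.3,1.6,.05):
            m=m0[y0*S:y1*S,x0*S:x1*S].copy()*0
            for bx in(box(-18,18,6,87,111),box(-27,0,1.2,84,86)):
                P=bx@R.from_euler("z",a).as_matrix().T+[.038,0,0]
                u=proj(n,place(P,d));cv2.fillConvexPoly(m,cv2.convexHull(np.int32((u-[x0,y0])*S+S/2)),1)
            sk=proj(n,place(np.hstack([.038+.017*np.cos(th),.017*np.sin(th),.087+0*th]),d));cv2.fillPoly(m,[np.int32((sk-[x0,y0])*S+S/2)],1)
            mm=cv2.GaussianBlur(cv2.resize(m.astype(np.float32),(x1-x0,y1-y0),interpolation=cv2.INTER_AREA),(0,0),.5)
            w=cv2.dilate(dsc[y0:y1,x0:x1],None)>0
            res.append((np.corrcoef(mm[w],-gray[y0:y1,x0:x1][w])[0,1],round(a,2)))
        print(n,sorted(res)[::-1][:6])
    im=IM["top"].copy();o=[]
    for n,(a,b,c,d) in dict(top=(165,255,370,425),scene=(125,205,320,410)).items():
        k=400/(d-c) ;i=cv2.resize(IM[n][a:b,c:d],None,fx=k,fy=k,interpolation=cv2.INTER_CUBIC)
        for P,col in((place(T,pt),(0,0,255)),):
            for u in proj(n,P):cv2.circle(i,tuple(np.int32((u-[c,a]+.5)*k)),0,col,1)
        o.append(cv2.copyMakeBorder(i[:600],0,max(0,600-i.shape[0]),0,0,0))
    cv2.imwrite("pics/ov.png",np.hstack(o)[:600,:800])
E
python3 fit.py
```

```text
tester ['top'] [ 0.52373722 -0.32304993  0.02982105] -376.5546875Traceback (most recent call last):
  File "fit.py", line 23, in <module>
    for c in(["top"],["scene"],["top","scene"]):print(nm,c,*fit(M,p0,c))
                                                            ~~~^^^^^^^^
  File "fit.py", line 19, in fit
    best=min((minimize(f,np.array(p0)*[1000,1000,100]+d,method="Nelder-Mead",options=dict(initial_simplex=None)) for d in np.random.default_rng(0).normal(0,3,(12,3))),key=lambda r:r.fun)
  File "fit.py", line 19, in <genexpr>
    best=min((minimize(f,np.array(p0)*[1000,1000,100]+d,method="Nelder-Mead",options=dict(initial_simplex=None)) for d in np.random.default_rng(0).normal(0,3,(12,3))),key=lambda r:r.fun)
              ~~~~~~~~^^^^^^^^^^^^^^^^^^^^^^^^^^^^^^^^^^^^^^^^^^^^^^^^^^^^^^^^^^^^^^^^^^^^^^^^^^^^^^^^^^^^^^^^^^
    res = _minimize_neldermead(fun, x0, args, callback, bounds=bounds,
                               **options)
    fxcc = func(xcc)
    fx = function(np.copy(x), *(wrapper_args + args))
  File "fit.py", line 18, in <lambda>
    f=lambda q:-sum(samp(n,place(M,np.array(q)*[.001,.001,.01])) for n in cams)
                ~~~^^^^^^^^^^^^^^^^^^^^^^^^^^^^^^^^^^^^^^^^^^^^^^^^^^^^^^^^^^^^
  File "fit.py", line 18, in <genexpr>
    f=lambda q:-sum(samp(n,place(M,np.array(q)*[.001,.001,.01])) for n in cams)
                    ~~~~^^^^^^^^^^^^^^^^^^^^^^^^^^^^^^^^^^^^^^^^
  File "fit.py", line 16, in samp
    u=proj(n,P).astype(np.float32);return cv2.remap(G[n],u[None,:,0],u[None,:,1],1).mean()
      ~~~~^^^^^
  File "h.py", line 7, in proj
    m=camera_model(n);T=np.diag([1,-1,-1,1.])@m["world_to_cam"]
ValueError: time passes only in moves, steps and waits
```

```bash
sed -i 's/^def K(m)/import functools\ncm=functools.lru_cache(None)(camera_model)\ndef K(m)/; s/m=camera_model(n)/m=cm(n)/' h.py; python3 fit.py
```

```text
tester ['top'] [ 0.52382199 -0.32313537  0.02980848] -376.5271911621094
tester ['scene'] [ 0.52308059 -0.31905941  0.03514077] -306.01385498046875
tester ['top', 'scene'] [ 0.52363171 -0.32241726  0.02256574] -659.979736328125
batt ['top'] [0.47676968 0.02511089 0.00295641] -425.5951232910156
batt ['scene'] [0.4796849  0.02694078 0.0027153 ] -290.9835510253906
batt ['top', 'scene'] [ 0.47755745  0.02508534 -0.00882652] -684.262939453125
top [(np.float64(0.9275001586317811), np.float64(1.1)), (np.float64(0.9257959203256065), np.float64(1.05)), (np.float64(0.9234023815137553), np.float64(1.15)), (np.float64(0.9196568710075544), np.float64(1.0)), (np.float64(0.9181279528445959), np.float64(1.2)), (np.float64(0.9155840688821906), np.float64(0.95))]
scene [(np.float64(0.9534596909355461), np.float64(1.25)), (np.float64(0.9521867028863169), np.float64(1.3)), (np.float64(0.9482752029091993), np.float64(1.35)), (np.float64(0.9481284362888297), np.float64(1.2)), (np.float64(0.943852447530595), np.float64(1.4)), (np.float64(0.9434743407169088), np.float64(1.15))]
```

View pics/ov.png

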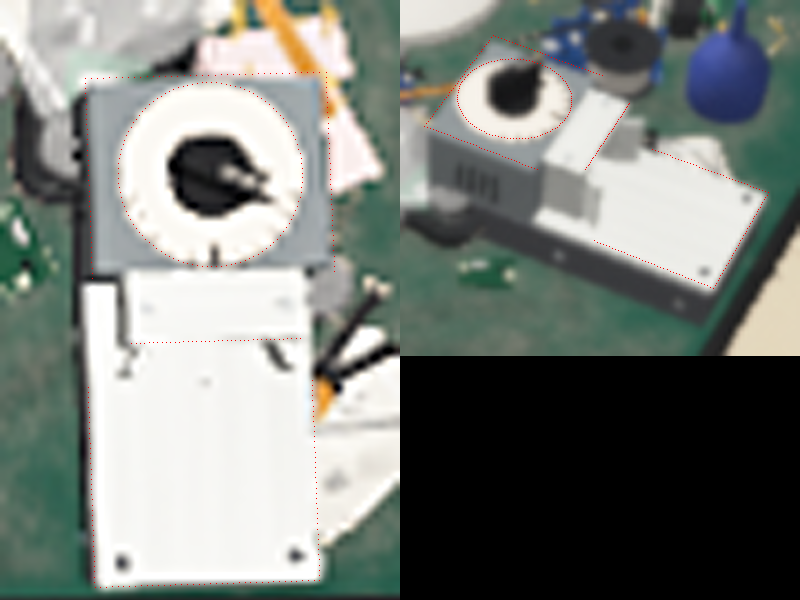

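The overlay shows the tester model matching in both views. The needle tip at overlay (270,200), relative to the dial centre (211,175), gives about 1.13 rad counter-clockwise. Next I refine the battery fit and check the wider view for obstacles.

```bash
cat >> h.py <<'E'
def goal(xyz,psi,s=None):
    """travel mm/turn in present tool frame to pose: tool down, tool y at world angle psi"""
    s=s or sense();r=R.from_quat(s["ee_rot"])
    y=np.array([np.cos(psi),np.sin(psi),0]);z=np.array([0,0,-1.]);t=R.from_matrix(np.c_[np.cross(y,z),y,z])
    print("t",round(s["t"],2),"travel",r.inv().apply(np.array(xyz)-s["tool_pos"]).round(4)*1000,"turn",(r.inv()*t).as_rotvec().round(3))
def battfit(p0,zb):
    """silhouette fit of battery box in both views, zb = bottom height"""
    from scipy.optimize import minimize
    reg={}
    for n in("top","scene"):
        capture(n);reg[n]=trace(n,"battery_mid")[0]["region"].astype(np.float32)
    X=np.array([(a,b,c) for a in(-.049,.049) for b in(-.021,.021) for c in(zb,zb+.036)])
    def f(q,cams=("top","scene")):
        e=0
        for n in cams:
            u=proj(n,X@R.from_euler("z",q[2]/100).as_matrix().T+[q[0]/1000,q[1]/1000,0])
            m=np.zeros((400,640),np.uint8);cv2.fillConvexPoly(m,np.int32(cv2.convexHull(u.astype(np.float32))*64+.0),255,cv2.LINE_AA,6)
            e+=np.abs(m/255.-reg[n]).sum()/reg[n].sum()
        return e
    for c in(("top",),("scene",),("top","scene")):
        r=min((minimize(f,np.array(p0)*[1000,1000,100]+d,args=(c,),method="Nelder-Mead") for d in np.random.default_rng(0).normal(0,3,(8,3))),key=lambda r:r.fun)
        print(c,r.x.round(1),round(r.fun,3))
E
python3 - <<'E'
from h import *
battfit((.489,.028,.04),.05)
cv2.imwrite("pics/s1.png",capture("scene"))
goal((.561,-.3217,.16),np.radians(-22.7))
E
```

```text
('top',) [490.4  29.    3.7] 0.119
('scene',) [4.907e+02 3.080e+01 3.000e-01] 0.151
('top', 'scene') [490.7  29.4   3.1] 0.275
t 1.65 travel [-640.4 -715.1   71.3] turn [-0.     0.     1.586]
```

View pics/s1.png

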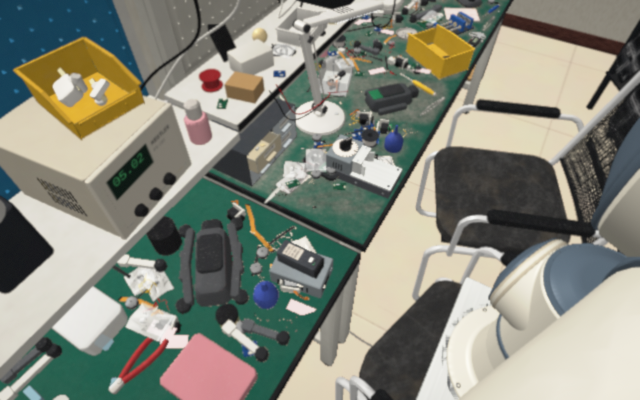

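Call:
step_arm --motion '[{"travel": [-40,-45,0],"turn": [0,0,0.1],"jaw": 1},{"travel": [-80,-90,0],"turn": [0,0,0.2],"jaw": 1},{"travel": [-120,-134,0],"turn": [0,0,0.3],"jaw": 1},{"travel": [-160,-179,0],"turn": [0,0,0.4],"jaw": 1},{"travel": [-200,-223,0],"turn": [0,0,0.5],"jaw": 1},{"travel": [-240,-268,0],"turn": [0,0,0.6],"jaw": 1},{"travel": [-280,-313,0],"turn": [0,0,0.7],"jaw": 1},{"travel": [-320,-357,0],"turn": [0,0,0.8],"jaw": 1}]'

```text
t: 2.65
tool_pos: [0.3972, 0.1281, 0.2316]
ee_rot: [0.558, 0.83, 0.0, 0.0]
force: [1.6, 0.1, 0.3]
finger_gap: 0.0851
```

```bash
python3 -c "
from h import *
s=sense();print(s['tool_pos'],s['joints'])
goal((.561,-.3217,.16),np.radians(-22.7))"
```

```text
[0.39718584 0.12806158 0.23158144] [ 1.68562810e-01  2.00696940e-01  1.82409595e+00  4.11353335e-05
  1.11586691e+00 -2.18255461e-01]
t 2.65 travel [-478.3  -18.    71.6] turn [ 0.001 -0.     0.783]
```

Call:
step_arm --motion '[{"travel": [-60,-2,0],"turn": [0,0,0.1],"jaw": 1},{"travel": [-120,-4,0],"turn": [0,0,0.2],"jaw": 1},{"travel": [-180,-7,0],"turn": [0,0,0.3],"jaw": 1},{"travel": [-240,-9,0],"turn": [0,0,0.4],"jaw": 1},{"travel": [-300,-11,10],"turn": [0,0,0.5],"jaw": 1},{"travel": [-360,-13,30],"turn": [0,0,0.6],"jaw": 1},{"travel": [-420,-16,50],"turn": [0,0,0.7],"jaw": 1},{"travel": [-478,-18,71],"turn": [0,0,0.783],"jaw": 1}]'

```text
t: 3.65
tool_pos: [0.562, -0.3205, 0.16]
ee_rot: [0.832, 0.554, 0.0, 0.0]
force: [1.7, 0.6, 0.1]
finger_gap: 0.0857
```

```bash
python3 - <<'E'
from h import *
s=sense();print(s['tool_pos'],s['joints'])
goal((.561,-.3217,.09),np.radians(-22.7))
o=[]
for n in("top","scene"):
    u=proj(n,[s['tool_pos']])[0];print(u)
    im=capture(n);c,r=np.int32(u);a=im[max(0,r-55):r+65,max(0,c-50):c+50];o.append(cv2.resize(a,(400,480),interpolation=cv2.INTER_CUBIC))
cv2.imwrite("pics/k.png",np.hstack(o))
E
```

```text
[ 0.56200287 -0.32048301  0.15999045] [-6.10550652e-01  5.93839249e-01  1.36935836e+00  7.95364512e-05
  1.17788437e+00 -2.14247915e-01]
t 3.65 travel [-1.5 -0.5 70. ] turn [ 0.001  0.    -0.   ]
[402.56804213 185.61931567]
[346.50144082 125.58984142]
```

View pics/k.png

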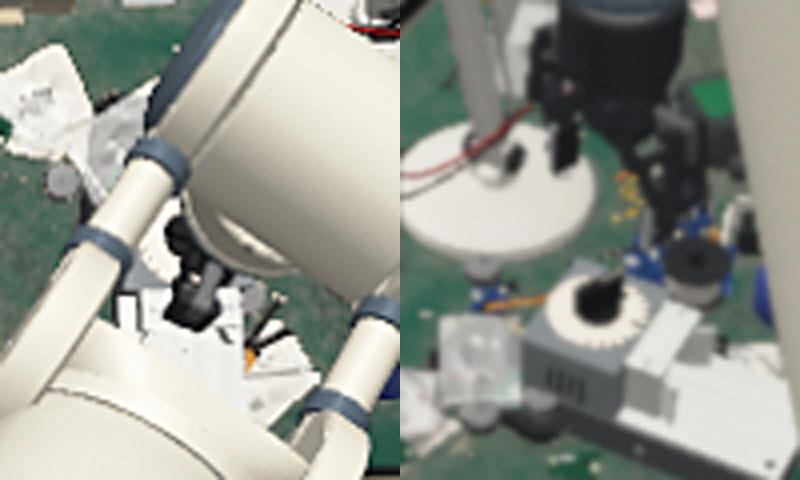

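Call:
step_arm --motion '[{"travel": [-1,0,20],"turn": [0,0,0],"jaw": 1},{"travel": [-1.5,-0.5,40],"turn": [0,0,0],"jaw": 0.5},{"travel": [-1.5,-0.5,60],"turn": [0,0,0],"jaw": 0.2},{"travel": [-1.5,-0.5,70],"turn": [0,0,0],"jaw": 0},{"travel": [-1.5,-0.5,70],"turn": [0,0,0],"jaw": -0.3},{"travel": [-1.5,-0.5,70],"turn": [0,0,0],"jaw": -0.9},{"travel": [-1.5,-0.5,70],"turn": [0,0,0],"jaw": -0.9},{"travel": [-1.5,-0.5,70],"turn": [0,0,0],"jaw": -0.9}]'

```text
t: 4.75
tool_pos: [0.5613, -0.3198, 0.0916]
ee_rot: [0.832, 0.555, 0.001, 0.001]
force: [4.4, 2.5, 7.2]
finger_gap: 0.0108
```

Call:
step_arm --motion '[{"travel": [0,0,0],"turn": [0,0,0.15],"jaw": -0.9},{"travel": [0,0,0],"turn": [0,0,0.31],"jaw": -0.9},{"travel": [0,0,0],"turn": [0,0,0.47],"jaw": -0.9},{"travel": [0,0,0],"turn": [0,0,0.63],"jaw": -0.9},{"travel": [0,0,0],"turn": [0,0,0.79],"jaw": -0.9},{"travel": [0,0,0],"turn": [0,0,0.95],"jaw": -0.9},{"travel": [0,0,0],"turn": [0,0,1.1],"jaw": -0.9},{"travel": [0,0,0],"turn": [0,0,1.15],"jaw": -0.9}]'

```text
t: 5.75
tool_pos: [0.5611, -0.3194, 0.0916]
ee_rot: [1.0, 0.012, 0.001, 0.0]
force: [3.1, 4.8, 9.1]
finger_gap: 0.0108
```

```bash
python3 - <<'E'
from h import *
s=sense();print(s['force'],s['torque'],s['finger_gap'])
goal((.561,-.3217,.09),-np.pi/2+.026)
E
```

```text
[3.14168304 4.79085877 9.12770535] [ 0.96629066 -0.2831688   0.04168097] 0.010783883502942584
t 5.75 travel [-0.1  2.3  1.6] turn [ 0.    -0.001 -0.001]
```

Call:
step_arm --motion '[{"travel": [0,2,-1],"turn": [0,0,0],"jaw": -0.9},{"travel": [0,2,-1],"turn": [0,0,0],"jaw": -0.4},{"travel": [0,2,-1],"turn": [0,0,0],"jaw": -0.2},{"travel": [0,2,-10],"turn": [0,0,0],"jaw": 0},{"travel": [0,2,-40],"turn": [0,0,0],"jaw": 0.2},{"travel": [0,2,-80],"turn": [0,0,0],"jaw": 1},{"travel": [-20,-50,-110],"turn": [0,0,0],"jaw": 1},{"travel": [-40,-110,-110],"turn": [0,0,0],"jaw": 1}]'

```text
t: 6.75
tool_pos: [0.5185, -0.2122, 0.2033]
ee_rot: [1.0, 0.013, 0.002, 0.001]
force: [0.6, 0.6, 1.0]
finger_gap: 0.0853
```

```bash
python3 - <<'E'
from h import *
s=sense();print(s['force'],s['torque'],s['finger_gap'])
goal((.478,.029,.2),-np.pi/2+.031)
E
```

```text
[0.55508932 0.56876923 0.98031667] [ 0.05135222 -0.01738633 -0.01965194] 0.08532740686152723
t 6.75 travel [ -34.2 -242.1    2.5] turn [ 0.003 -0.004 -0.005]
```

Call:
step_arm --motion '[{"travel": [-10,-60,0],"turn": [0,0,0],"jaw": 1},{"travel": [-20,-120,0],"turn": [0,0,0],"jaw": 1},{"travel": [-30,-180,0],"turn": [0,0,0],"jaw": 1},{"travel": [-34,-225,1],"turn": [0,0,0],"jaw": 1},{"travel": [-34,-242,2],"turn": [0.003,-0.004,-0.005],"jaw": 1},{"travel": [-34,-242,10],"turn": [0.003,-0.004,-0.005],"jaw": 1},{"travel": [-34,-242,20],"turn": [0.003,-0.004,-0.005],"jaw": 1},{"travel": [-34,-242,30],"turn": [0.003,-0.004,-0.005],"jaw": 1}]'

```text
t: 7.75
tool_pos: [0.4772, 0.0279, 0.1696]
ee_rot: [1.0, 0.016, -0.002, -0.001]
force: [-0.2, 0.3, -0.3]
finger_gap: 0.0848
```

```bash
python3 - <<'E'
from h import *
goal((.4775,.029,.057),-np.pi/2+.031)
o=[]
im=capture("top");o.append(cv2.resize(im[165:240,370:430],(400,500),interpolation=cv2.INTER_CUBIC))
im=capture("scene");o.append(cv2.resize(im[120:195,320:380],(400,500),interpolation=cv2.INTER_CUBIC))
cv2.imwrite("pics/k2.png",np.hstack(o))
im=capture("scene");cv2.imwrite("pics/b2.png",cv2.resize(im[190:320,220:380],(640,520),interpolation=cv2.INTER_CUBIC))
E
```

```text
t 7.75 travel [  0.8  -0.8 112.6] turn [-0.003  0.004  0.   ]
```

View pics/k2.png

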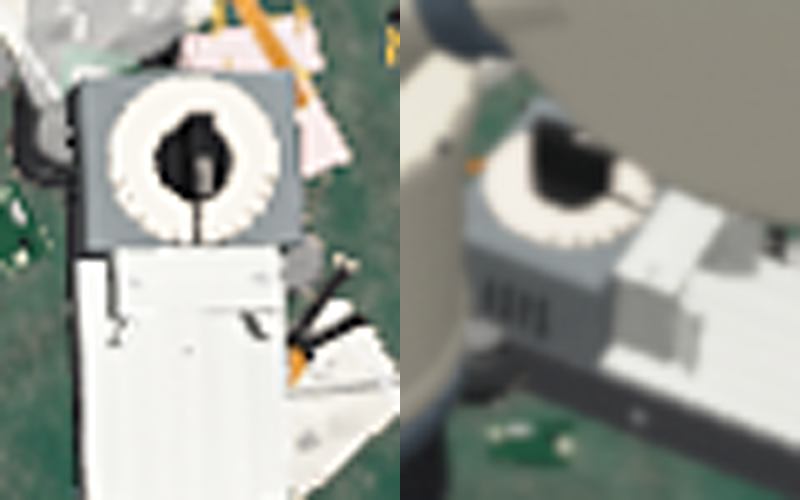

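View pics/b2.png

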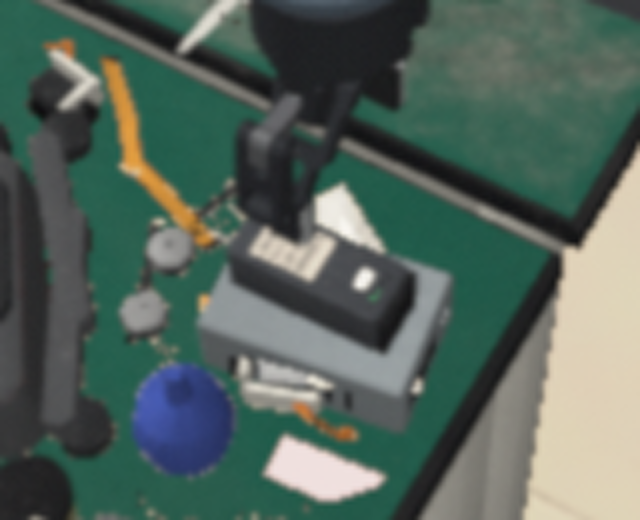

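The needle at (197,215) runs straight into the zero tick in the top crop, so the knob is at zero. The gripper is above the battery, so I descend and grasp.

Call:
step_arm --motion '[{"travel": [1,-1,35],"turn": [-0.003,0.004,0],"jaw": 1},{"travel": [1,-1,70],"turn": [-0.003,0.004,0],"jaw": 1},{"travel": [1,-1,95],"turn": [-0.003,0.004,0],"jaw": 1},{"travel": [1,-1,112],"turn": [-0.003,0.004,0],"jaw": 1},{"travel": [1,-1,112],"turn": [-0.003,0.004,0],"jaw": 0.3},{"travel": [1,-1,112],"turn": [-0.003,0.004,0],"jaw": -0.3},{"travel": [1,-1,112],"turn": [-0.003,0.004,0],"jaw": -0.6},{"travel": [1,-1,112],"turn": [-0.003,0.004,0],"jaw": -0.6}]'

```text
t: 8.9
tool_pos: [0.4783, 0.0302, 0.0596]
ee_rot: [1.0, 0.016, 0.001, 0.0]
force: [-0.9, -0.4, 6.3]
finger_gap: 0.0408
```

Call:
step_arm --motion '[{"travel": [0,0,-4],"turn": [0,0,0],"jaw": -0.6},{"travel": [0,0,-15],"turn": [0,0,0],"jaw": -0.6},{"travel": [0,0,-30],"turn": [0,0,0],"jaw": -0.6},{"travel": [0,0,-50],"turn": [0,0,0],"jaw": -0.6},{"travel": [0,0,-70],"turn": [0,0,0],"jaw": -0.6},{"travel": [0,0,-80],"turn": [0,0,0],"jaw": -0.6},{"travel": [0,0,-80],"turn": [0,0,0],"jaw": -0.6},{"travel": [0,0,-80],"turn": [0,0,0],"jaw": -0.6}]'

```text
t: 9.9
tool_pos: [0.4773, 0.0303, 0.1381]
ee_rot: [1.0, 0.016, -0.0, -0.0]
force: [0.1, 1.4, -2.0]
finger_gap: 0.0411
```

```bash
python3 - <<'E'
from h import *
s=sense();print(s['tool_pos'],s['force'],s['torque'],s['finger_gap'])
goal((.4,-.3235,.14),-np.pi/2+.026)
battfit((.49,.029,.03),.05+s['tool_pos'][2]-.0596)
im=capture("scene");u=proj("scene",[s['tool_pos']])[0].astype(int)
cv2.imwrite("pics/b3.png",cv2.resize(im[u[1]-60:u[1]+60,u[0]-75:u[0]+75],(640,512),interpolation=cv2.INTER_CUBIC))
E
```

```text
[0.47734989 0.03026862 0.13808095] [ 0.07098761  1.36922466 -1.98947338] [-0.00819106  0.01100339  0.01673064] 0.04112405690936815
t 9.9 travel [-88.9 351.   -1.9] turn [-0.     0.001  0.007]Traceback (most recent call last):
  File "<stdin>", line 4, in <module>
  File "h.py", line 26, in battfit
    capture(n);reg[n]=trace(n,"battery_mid")[0]["region"].astype(np.float32)
                      ~~~~~~~~~~~~~~~~~~~~~~^^^
IndexError: list index out of range
```

Call:
step_arm --motion '[{"travel": [-5,30,0],"turn": [0,0,0],"jaw": -0.6},{"travel": [-12,80,0],"turn": [0,0,0.002],"jaw": -0.6},{"travel": [-22,130,0],"turn": [0,0,0.004],"jaw": -0.6},{"travel": [-34,180,0],"turn": [0,0,0.006],"jaw": -0.6},{"travel": [-46,230,0],"turn": [0,0,0.007],"jaw": -0.6},{"travel": [-58,280,0],"turn": [0,0,0.007],"jaw": -0.6},{"travel": [-66,325,0],"turn": [0,0,0.007],"jaw": -0.6},{"travel": [-70,351,0],"turn": [0,0,0.007],"jaw": -0.6}]'

```text
t: 11.0
tool_pos: [0.4185, -0.3249, 0.1379]
ee_rot: [1.0, 0.012, -0.0, -0.0]
force: [1.1, 0.2, -2.3]
finger_gap: 0.0411
```

```bash
python3 - <<'E'
from h import *
s=sense();print(s['tool_pos'],s['force'],s['torque'],s['finger_gap'])
goal((.4193,-.3231,.054),-np.pi/2+.026)
E
```

```text
[ 0.41853618 -0.32493982  0.13793607] [ 1.13037721  0.20753671 -2.27571147] [ 0.05228907  0.01597339 -0.03720831] 0.041135515767257304
t 11.0 travel [ 0.8 -1.8 83.9] turn [-0.     0.    -0.002]
```

Call:
step_arm --motion '[{"travel": [1,-2,20],"turn": [0,0,-0.002],"jaw": -0.6},{"travel": [1,-2,40],"turn": [0,0,-0.002],"jaw": -0.6},{"travel": [1,-2,60],"turn": [0,0,-0.002],"jaw": -0.6},{"travel": [1,-2,72],"turn": [0,0,-0.002],"jaw": -0.6},{"travel": [1,-2,80],"turn": [0,0,-0.002],"jaw": -0.6},{"travel": [1,-2,84],"turn": [0,0,-0.002],"jaw": -0.6},{"travel": [1,-2,84],"turn": [0,0,-0.002],"jaw": -0.6},{"travel": [1,-2,84],"turn": [0,0,-0.002],"jaw": -0.6}]'

```text
t: 12.0
tool_pos: [0.4204, -0.321, 0.055]
ee_rot: [1.0, 0.014, 0.0, 0.0]
force: [0.4, -0.1, -1.8]
finger_gap: 0.0407
```

```bash
python3 - <<'E'
from h import *
s=sense();print(s['tool_pos'],s['force'],s['torque'],s['finger_gap'])
o=[]
for n,(a,b,c,d) in dict(top=(180,260,370,430),scene=(120,200,340,400)).items():
    i=cv2.resize(capture(n)[a:b,c:d],(400,533),interpolation=cv2.INTER_CUBIC);k=400/(d-c)
    p=s['tool_pos'];zb=p[2]-.0096
    X=np.array([(x,y,z) for z in(zb,zb+.036) for x,y in((-.0368,-.021),(.0612,-.021),(.0612,.021),(-.0368,.021))])@R.from_euler("z",.026).as_matrix().T+[p[0],p[1],0]
    u=np.int32((proj(n,X)-[c,a]+.5)*k)
    for j in(0,4):cv2.polylines(i,[u[j:j+4]],True,(0,0,255) if j else (255,0,0),1)
    o.append(i)
cv2.imwrite("pics/b4.png",np.hstack(o))
E
```

```text
[ 0.42040602 -0.32096272  0.05495236] [ 0.37555975 -0.11332104 -1.79435216] [-0.03773277  0.05158255  0.02028204] 0.040656772889787814
```

View pics/b4.png

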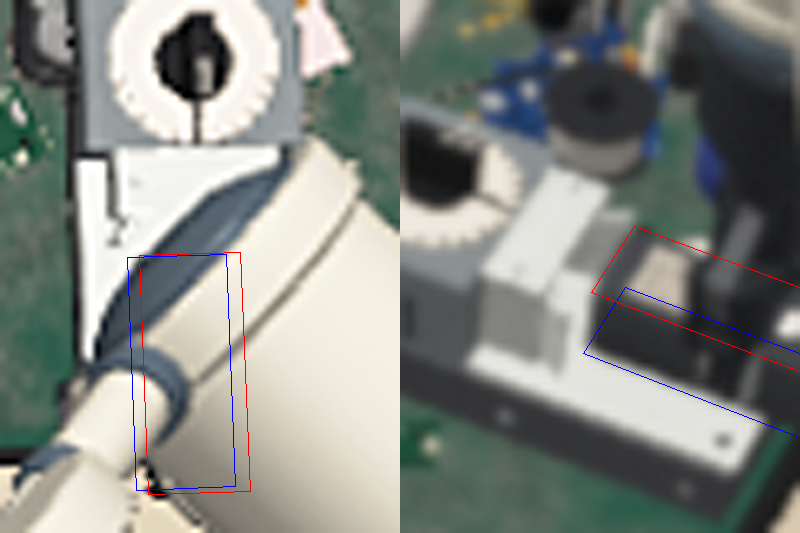

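The model box overlays the battery in the scene view, with the nose edge near crop (590,350). It lies flat just short of the mouth plates, in line with the lip. Now I lower it to just above the bed and enter the mouth.

Call:
step_arm --motion '[{"travel": [0,2,3],"turn": [0,0,0.001],"jaw": -0.6},{"travel": [0,2,6],"turn": [0,0,0.001],"jaw": -0.6},{"travel": [0,2,6.5],"turn": [0,0,0.001],"jaw": -0.6},{"travel": [3,2,6.5],"turn": [0,0,0.001],"jaw": -0.6},{"travel": [8,2,6.5],"turn": [0,0,0.001],"jaw": -0.6},{"travel": [13,2,6.5],"turn": [0,0,0.001],"jaw": -0.6},{"travel": [18,2,6.5],"turn": [0,0,0.001],"jaw": -0.6},{"travel": [18,2,6.5],"turn": [0,0,0.001],"jaw": -0.6}]'

```text
t: 13.1
tool_pos: [0.4387, -0.3223, 0.0481]
ee_rot: [1.0, 0.014, 0.0, 0.0]
force: [0.1, -0.3, -2.6]
finger_gap: 0.0413
```

```bash
cat > st.py <<'E'
from h import *
s=sense();p=s['tool_pos'];d=p[:2]-[.5233,-.3204];c,q=np.cos(.026),np.sin(.026)
print("tester x,y of TCP",(d@[c,q]*1000).round(1),(d@[-q,c]*1000).round(1),"nose x",(d@[c,q]*1000+61.2).round(1),"z",p[2].round(4),"F",s['force'].round(1),"M",s['torque'].round(2),"rot",(R.from_quat(s['ee_rot'])*R.from_quat([1,0,0,0]).inv()).as_rotvec().round(3),s['finger_gap'])
E
python3 st.py
```

```text
tester x,y of TCP -84.6 0.3 nose x -23.4 z 0.0481 F [ 0.1 -0.3 -2.6] M [-0. -0.  0.] rot [-0.    -0.     0.027] 0.04126235453204007
```

Call:
step_arm --motion '[{"travel": [4,0,0.3],"turn": [0,0,0],"jaw": -0.6},{"travel": [8,0,0.5],"turn": [0,0,0],"jaw": -0.6},{"travel": [11,0,0.5],"turn": [0,0,0],"jaw": -0.6},{"travel": [14,0,0.5],"turn": [0,0,0],"jaw": -0.6},{"travel": [16,0,0.5],"turn": [0,0,0],"jaw": -0.6},{"travel": [18,0,0.5],"turn": [0,0,0],"jaw": -0.6},{"travel": [18,0,0.5],"turn": [0,0,0],"jaw": -0.6},{"travel": [18,0,0.5],"turn": [0,0,0],"jaw": -0.6}]'

```text
t: 14.1
tool_pos: [0.4556, -0.3218, 0.0476]
ee_rot: [1.0, 0.013, -0.001, -0.0]
force: [-6.4, -1.5, 3.1]
finger_gap: 0.0407
```

```bash
python3 st.py
```

```text
tester x,y of TCP -67.7 0.4 nose x -6.5 z 0.0476 F [-6.4 -1.5  3.1] M [-0.36  0.93 -0.14] rot [0.    0.001 0.027] 0.040737721311433786
```

Call:
step_arm --motion '[{"travel": [1,0,0],"turn": [0,0,0],"jaw": -0.6},{"travel": [2,0,0],"turn": [0,0,0],"jaw": -0.6},{"travel": [3,0,0],"turn": [0,0,0],"jaw": -0.6},{"travel": [4,0,0],"turn": [0,0,0],"jaw": -0.6},{"travel": [5,0,0],"turn": [0,0,0],"jaw": -0.6},{"travel": [6,0,0],"turn": [0,0,0],"jaw": -0.6},{"travel": [6,0,0],"turn": [0,0,0],"jaw": -0.6},{"travel": [6,0,0],"turn": [0,0,0],"jaw": -0.6}]'

```text
t: 15.1
tool_pos: [0.4602, -0.3216, 0.0476]
ee_rot: [1.0, 0.013, -0.002, -0.0]
force: [-18.8, -4.5, 10.7]
finger_gap: 0.0412
```

```bash
python3 st.py
```

```text
tester x,y of TCP -63.1 0.5 nose x -1.9 z 0.0476 F [-18.8  -4.5  10.7] M [-0.99  2.65 -0.39] rot [0.001 0.003 0.027] 0.041198239266539885
```

Call:
step_arm --motion '[{"travel": [1,0,0],"turn": [0,0,0],"jaw": -0.6},{"travel": [2,0,0],"turn": [0,0,0],"jaw": -0.6},{"travel": [3,0,0],"turn": [0,0,0],"jaw": -0.6},{"travel": [3,0,0],"turn": [0,0,0],"jaw": -0.6},{"travel": [3,0,0],"turn": [0,0,0],"jaw": -0.6},{"travel": [3,0,0],"turn": [0,0,0],"jaw": -0.6},{"travel": [3,0,0],"turn": [0,0,0],"jaw": -0.6},{"travel": [3,0,0],"turn": [0,0,0],"jaw": -0.6}]'

```text
t: 16.1
tool_pos: [0.4604, -0.3212, 0.0475]
ee_rot: [1.0, 0.014, -0.004, -0.001]
force: [-41.1, -10.9, 22.3]
finger_gap: 0.0412
```

```bash
python3 st.py; python3 - <<'E'
from h import *
o=[]
for n,(a,b,c,d) in dict(top=(165,245,370,430),scene=(120,200,330,390)).items():
    o.append(cv2.resize(capture(n)[a:b,c:d],(400,533),interpolation=cv2.INTER_CUBIC))
cv2.imwrite("pics/e.png",np.hstack(o))
E
```

```text
tester x,y of TCP -62.9 0.8 nose x -1.7 z 0.0475 F [-41.1 -10.9  22.3] M [-1.98  5.93 -0.09] rot [0.002 0.008 0.027] 0.04122128888220772
```

View pics/e.png

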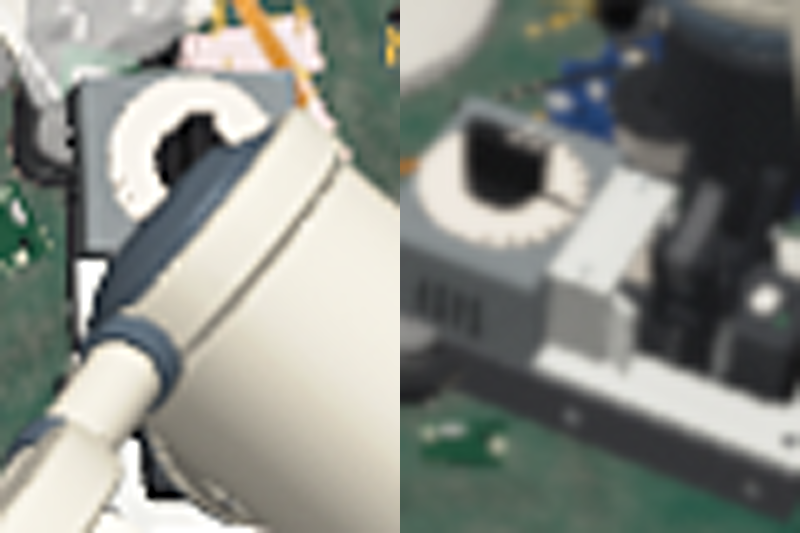

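The push stalled (0.2 mm of travel for 22 N more), so the battery is on the wall. I'll ease back to about 25 N and hand in.

Call:
step_arm --motion '[{"travel": [-0.5,0,0],"turn": [0,0,0],"jaw": -0.6},{"travel": [-1,0,0],"turn": [0,0,0],"jaw": -0.6},{"travel": [-1.5,0,0],"turn": [0,0,0],"jaw": -0.6},{"travel": [-1.5,0,0],"turn": [0,0,0],"jaw": -0.6},{"travel": [-1.5,0,0],"turn": [0,0,0],"jaw": -0.6},{"travel": [-1.5,0,0],"turn": [0,0,0],"jaw": -0.6},{"travel": [-1.5,0,0],"turn": [0,0,0],"jaw": -0.6},{"travel": [-1.5,0,0],"turn": [0,0,0],"jaw": -0.6}]'

```text
t: 17.2
tool_pos: [0.4604, -0.3213, 0.0475]
ee_rot: [1.0, 0.014, -0.003, -0.001]
force: [-28.7, -7.1, 16.3]
finger_gap: 0.0413
```

```bash
python3 st.py
```

```text
tester x,y of TCP -62.9 0.8 nose x -1.7 z 0.0475 F [-28.7  -7.1  16.3] M [-1.19  4.13 -0.06] rot [0.002 0.006 0.027] 0.04132174226676668
```

Position is unchanged with 29 N of push, so the battery is still on the stop.

```bash
python3 -c "
from cell import *
print(finish_job())"; python3 st.py
```

```text
the job is handed in; nothing more can be done
None
the job is handed in; nothing more can be done
```

I set the knob to zero with the bay empty, moved the battery into the bay and pushed it home under the lip. I handed the job in at about 17 s, still holding it pressed there; no verdict was reported.

**Last checks**
- **Pointer:** after I released the knob, the top picture showed the needle running straight into the zero tick. The last picture still shows it there in the scene view, though the arm hides that part of the dial from above.
- **Battery home:** pushing harder (19 N to 41 N) moved it only 0.2 mm, and it stayed put when I eased back to 29 N. I take that as resting on the stop wall.
- **Straightness:** the gripper sits about 0.8 mm off the bay's centre line and is within 0.01 rad of straight and level. Grip opening is 41 mm.
- **Flux jar and spool:** the arm never went near either one. I did not measure their positions again at the end.

**What did not agree**
- My computed position put the contact end 1.7 mm short of the wall. That is within calibration error, so I relied on the stall instead.
- The two cameras differed by about 4 mm on the tester's sideways position. I used the value I got from gripping the knob, which lay between them.

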